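# Set and hold the bounce board for a product photo

## Task

Slide the bounce-board carriage along its rail until its red pointer lines up with the brass mark (not the blue one), leaving the white board resting down meanwhile, and let it stop there. Then take the board by its brass bar, swing it up to its upright balance point without letting it go over to the far side, and finish still gripping the bar between the fingers so that the board stands upright and still, with the carriage still at the brass mark. Leave the candle and all the other wares on the table where they are.

Things in the scene. Friction and masses are not known exactly. Their poses are not given: they have to be found in the camera images.
- rail: Fixed dark wood base plate 150 x 400 x 12 mm with two steel rods along its y axis. Origin: centre of its underside, on the table. x points away from the robot (give or take its yaw, up to 0.25 rad), y is the sliding direction of the carriage, z up.
- carriage (a joint): Slide of the carriage along the rail's +y (m): 0 at the rail's middle, range -0.13 to 0.13; about 2 N of friction, it stays where it is left. The carriage is a dark steel plate 110 x 110 mm, top at height 40 mm.
- carriage_knob (a point): Centre (half-way up) of the black upright round knob on the carriage, 26 mm across, 45 mm high, standing from height 40 to 85 mm, on the far side of the board's hinge; 35 mm along the rail's +x from the carriage's middle. The handle for sliding the carriage.
- carriage_pointer (a point): Far tip of the small red pointer (6 mm wide) on the carriage's far edge, at height 36 mm; same rail y as the knob and the middle of the board.
- brass_mark: Fixed brass upright mark beside the rail's far edge, 12 mm wide along y, 36 mm high; 88 mm along the rail's +x from its middle line, 65 to 100 mm to either side of the rail's middle along y. Origin: centre of its foot; axes parallel to the rail's. The pointer lines up with it when both have the same y along the rail.
- blue_mark: The same in blue plastic, on the other side of the rail's middle: not the one wanted.
- flap (a joint): Hinge of the bounce board (rad), axis along the rail's y. 0: resting, leaning 45 degrees from upright towards the robot; grows as it is raised; 0.785: upright, the balance point, to either side of which it falls freely (nearly no friction); 1.571: fallen 45 degrees to the far side.
- flap_hinge (a point): Middle of the board's hinge axis, at height 56 mm, 20 mm along the rail's -x from the carriage's middle (55 mm nearer the robot than the knob).
- flap_bar (a point): Centre of the brass round bar, 14 mm thick, along the rail's y, on the board's free edge, 140 mm from the hinge axis; held by two struts that leave 90 mm clear between them and a 30 mm gap to the board, so it can be pinched from above with the fingers closing along the rail's x. It may turn in the fingers. At rest it is 99 mm above the hinge and 99 mm nearer the robot. The white board in its wood frame is 160 mm wide along y, 110 mm high, 10 mm thick, about 0.35 kg.
- candle: Cream pillar candle 60 mm across, 60 mm high, on a round dark wood riser 12 mm high, beyond the brass mark on the side away from the robot (175 mm along the rail's +x from the rail's middle line). Origin: centre of its underside. Leave alone.
- amber_bottle: Amber bottle 60 mm across, 150 mm high, a bystander. Origin: centre of its underside.
- pillar: Peach pillar candle 56 mm across, 110 mm high, a bystander. Origin: centre of its underside.
- bowl: Blue bowl 110 mm across, 50 mm high, a bystander. Origin: centre of its underside.
- soap_a: Sage-green soap bar 75 x 50 x 28 mm, a bystander. Origin: centre of its underside.
- soap_b: Brick-pink soap bar 75 x 50 x 28 mm, a bystander. Origin: centre of its underside.
- candlestick: Turned wood candlestick 70 mm across, 105 mm high, a bystander. Origin: centre of its underside.
There are look-alikes about, which are no part of the job. Of the things that look like the brass_mark, the smallest one is meant.

How it is judged:
On the way:
1. the carriage stands at the brass mark (pointer within 8 mm of it along the rail) with the board still resting down (y of carriage_pointer in the frame of brass_mark between -0.008 and 0.008 m and velocity of joint carriage between -0.01 and 0.01 m/s and value of joint flap below 0.2 rad), for 0.2 s.
At the end, for the whole second after the job is handed in: The pointer is within 8 mm of the brass mark along the rail, the board is within 0.07 rad (4 degrees) of upright and still, and the fingers grip it with more than 2 N (y of carriage_pointer in the frame of brass_mark between -0.008 and 0.008 m and value of joint flap between 0.715 and 0.855 rad and velocity of joint flap between -0.1 and 0.1 rad/s and contact force between the fingers and flap above 2 N); the arm keeps its last pose, push and grip.
It fails at once if the board goes more than about 25 degrees past upright to the far side (value of joint flap above 1.235 rad).
It fails at once if the candle or another ware is moved by more than 20 mm (distance of any of candle, amber_bottle, pillar, bowl, soap_a, soap_b, candlestick from where it was at the start of the episode above 0.02 m).
It also fails if it takes over 45 s, if anything falls off the work surface, if the arm or the gripper's body presses on something with over 40 N, if the wrist force passes 120 N, or if a joint passes its speed limit or range.

## Robot

A 6-joint arm with a two-finger parallel gripper is mounted at the origin on the work surface. World frame = base frame: x ahead of the robot, y to its left, z up, the work surface at z = 0. Lengths are in m, angles in rad, forces in N, time in s.
With the tool pointing down it reaches from about 0.375 to 0.925 m from the base axis. Payload 5.7 kg.
Tool frame: the origin (TCP) lies midway between the tips of the shut fingers; the grasp point (between the pads) lies behind it (robot.grip_depth is the z of the grasp point in the tool frame, in m); z points along the fingers, y is the line along which they close (so a half turn about z gives the same grasp; the last joint's range is limited). The gripper opens to 85 mm and grips with 20 to 120 N. Pads are 22 mm wide; open, the fingers measure 114 mm over their backs; the gripper's body (76 mm by 85 mm) begins 54 mm behind the grasp point. The pads swing forward as they close: fully open they stand 13 mm farther back than shut.
Start: joints at [1.085, 0.359, 1.51, -0, 1.272, -0.115], TCP at [0.217, 0.559, 0.231] pointing down, gripper open.
Joint ranges: [-2.97, 2.97], [-1.01, 2.36], [0.21, 2.38], [-0.96, 4.11], [0.2, 2.71], [-2.98, 2.98]. Speed limits (rad/s): [2.39, 2.39, 3.14, 3.14, 3.14, 3.14].

## Interface

Orientations are given as a unit quaternion [w, x, y, z].
In Python, from plant import robot gives the robot as it stands. Calls block until the motion is done:
- robot.reach(position, orientation): joint-space move of the TCP to a pose.
- robot.move_l(position, orientation=None, feed=0.15, contact_N=None): straight line of the TCP; orientation=None keeps the orientation; feed is the mean speed in m/s. With contact_N (N) it stops when the force on the tool has changed by that much, and returns True; else False.
- robot.set_joints(angles): joint-space move.
- robot.set_gripper(opening, force=None): finger opening in m; force is the grip in N (None keeps the last); returns when the fingers have stopped.
- robot.sleep(seconds).
- robot.solve_ik(position, orientation): joint angles nearest the present ones, or None.
- robot.observe(): the state.
- robot.camera(name): name is "scene" or "top" or "wrist"; returns a dict with "frame" (400x640x3 uint8, red, green, blue), "fov_y" (degrees; the focal length in pixels is half the picture's height over the tangent of half this angle, whatever the lens; pixels are square), "cx", "cy" (the principal point, pixels), "extrinsics" (4x4, takes a point from world to camera coordinates); the wrist camera has in their place "tool_from_camera" (4x4, takes a point from camera to tool coordinates, whose origin is the TCP and whose axes are the flange's). Camera axes: x right, y down, z forward; pixel columns grow to the right and rows downward; lengths in m; the calibration is good to about 2 mm. A picture is of the moment at which its call begins: read the wrist's pose just before it. There is no depth.
A pose or a line that the arm cannot do raises robot.PlanningError and nothing moves.
- robot.sign_off(): hands the job in; it is judged then, once.
The state is a dict: "t": time; "joint_pos": joint angles; "joint_velocities": joint speeds; "joint_torque": joint torques, N m; "tool_pos": TCP position; "orientation": TCP orientation; "force": force on the tool from outside, world axes, zero at the start; "moment": the same for the moment, N m; "gripper_width": finger opening in m; "finger_force": force on a finger pad.
Only numpy, scipy, OpenCV 4.12 (cv2) and the standard library are available. Lean on these libraries where they do the work, as an engineer would, in place of code of your own. Each camera call takes 0.05 s, during which the arm holds its last target. There are 200 camera calls.

## Working session

There is one attempt and no reset: what is moved stays moved. The work goes in short steps, each a Python script; the robot and the scene stay as the last script left them, time stands still between calls to the robot, and variables do not carry over. Pictures are saved under pics/ and viewed, at most 10 in all, crops included, and the job is handed in when it is done.

```bash
mkdir -p pics
python3 - <<'E'
from plant import robot
import cv2,numpy as np,pickle
d={}
for n in("scene","top"):
    c=robot.camera(n);d[n]=c;cv2.imwrite(f"pics/{n}.png",c["frame"][:,:,::-1])
    print(n,c["fov_y"],c["cx"],c["cy"],np.round(c["extrinsics"],3).tolist())
pickle.dump(d,open("d.pkl","wb"));print(robot.grip_depth,robot.observe()["t"])
E
```

```text
scene 47.91623142525682 315.38993278602777 200.6519100145247 [[-0.823, 0.568, -0.001, 0.467], [0.385, 0.556, -0.737, -0.127], [-0.418, -0.607, -0.676, 1.613], [0.0, 0.0, 0.0, 1.0]]
top 47.57089974848775 320.9894251454108 199.70346625332252 [[0.01, -1.0, -0.023, 0.022], [-0.988, -0.007, -0.156, 0.559], [0.156, 0.024, -0.987, 1.685], [0.0, 0.0, 0.0, 1.0]]
-0.0187 0.1
```

View pics/top.png

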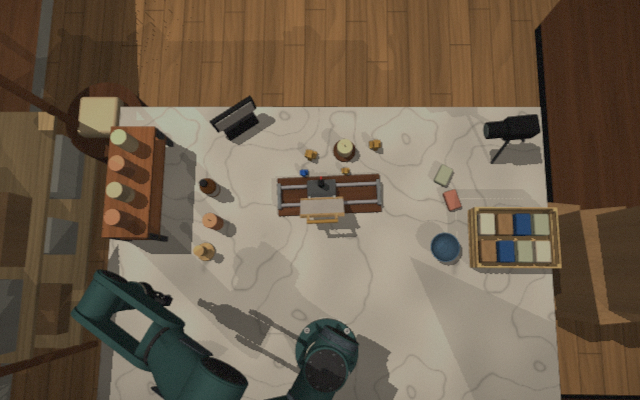

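View pics/scene.png

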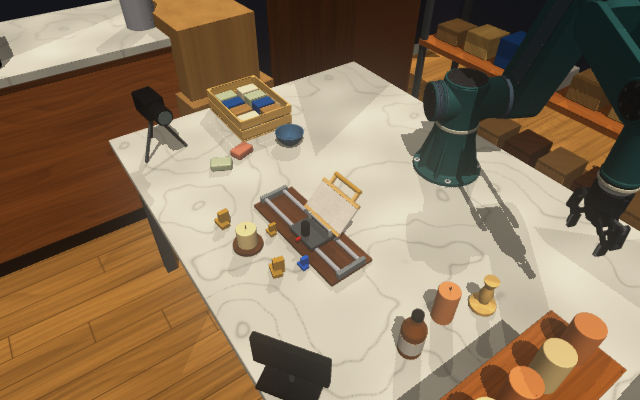

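The top view shows three brass-like marks at px (346,171), (311,155) and (375,145), plus the blue one at (304,173). In the scene view the brass ones are at (271,229), (277,267) and (223,219). The smallest, at top (346,171), also stands beside the rail's far edge, so I choose it and check it in a close crop.

```bash
cat > h.py <<'E'
import cv2,numpy as np
def ray(c,u,v):
    f=200/np.tan(np.radians(c["fov_y"])/2);E=np.array(c["extrinsics"])
    d=E[:3,:3].T@np.array([(u-c["cx"])/f,(v-c["cy"])/f,1]);o=-E[:3,:3].T@E[:3,3];return o,d
def plane(c,u,v,z):
    o,d=ray(c,u,v);return o+d*(z-o[2])/d[2]
def blobs(c,lo,hi,box,amin=6):
    x0,y0,x1,y1=box;h=cv2.cvtColor(c["frame"],cv2.COLOR_RGB2HSV)
    m=cv2.inRange(h,np.array(lo),np.array(hi));k=np.zeros_like(m);k[y0:y1,x0:x1]=m[y0:y1,x0:x1]
    n,l,s,ce=cv2.connectedComponentsWithStats(k)
    return [(s[i].tolist(),ce[i].round(1).tolist()) for i in range(1,n) if s[i][4]>=amin],k
E
python3 - <<'E'
import pickle;from h import *
d=pickle.load(open("d.pkl","rb"))
t=d["top"]["frame"][130:230,265:395,::-1];s=d["scene"]["frame"][165:290,205:385,::-1]
a=cv2.resize(t,None,fx=6,fy=6,interpolation=cv2.INTER_CUBIC);cv2.imwrite("pics/ct.png",a[:600])
cv2.imwrite("pics/cs.png",cv2.resize(s,None,fx=4.4,fy=4.4,interpolation=cv2.INTER_CUBIC))
E
```

```text
(no output)
```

View pics/ct.png

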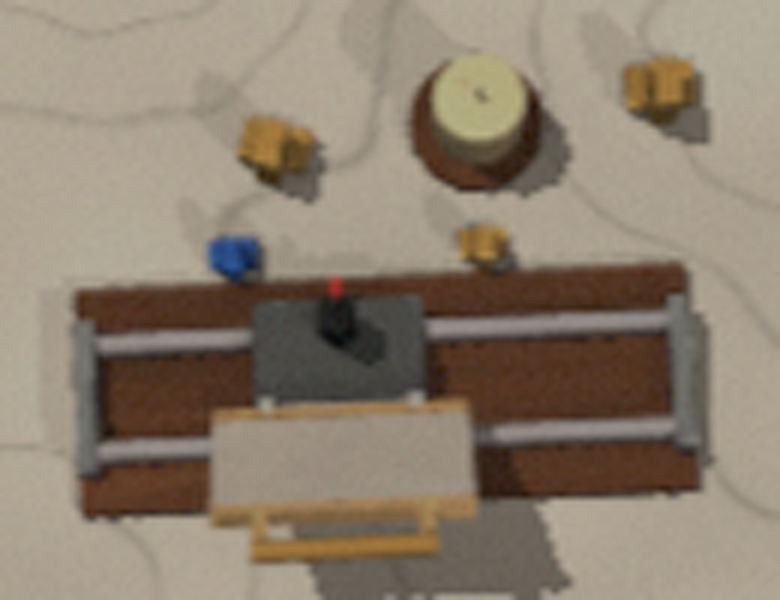

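View pics/cs.png

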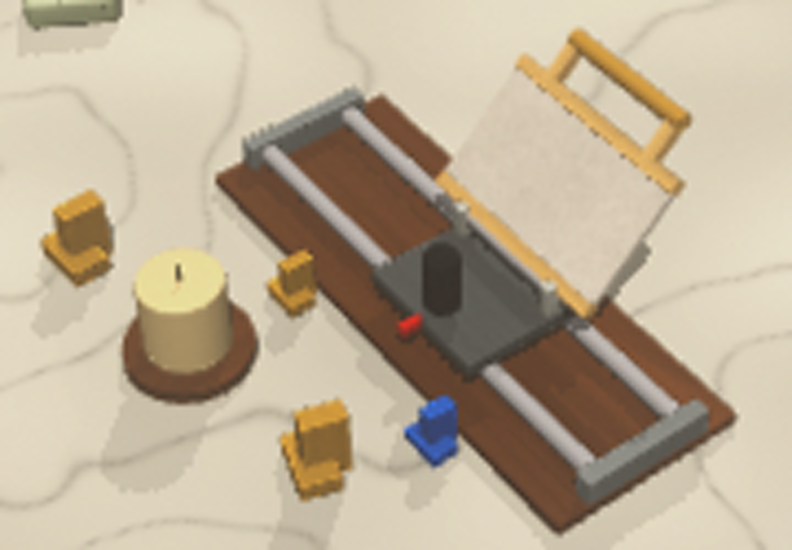

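The crops confirm the choice. The smallest brass mark is at top crop (484,246), next to the rail and in front of the candle. The red pointer is at (336,290), the knob at (337,320) and the bar at (345,548).

```bash
cat >> h.py <<'E'
import pickle
d=pickle.load(open("d.pkl","rb"))
T=lambda x,y:(265+(x+.5)/6-.5,130+(y+.5)/6-.5)
S=lambda x,y:(205+(x+.5)/4.4-.5,165+(y+.5)/4.4-.5)
def tri(a,b):
    A=[];B=[]
    M=np.zeros((3,3));r=np.zeros(3);R=[ray(d["top"],*a),ray(d["scene"],*b)]
    for o,q in R:
        q=q/np.linalg.norm(q);P=np.eye(3)-np.outer(q,q);M+=P;r+=P@o
    x=np.linalg.solve(M,r);return x
E
python3 - <<'E'
from h import *
t,s=d["top"],d["scene"]
FL,FR,NR,NL=[plane(t,*T(*p),.012) for p in((76,290),(686,263),(700,490),(85,517))]
print("top",[np.round(p[:2],4).tolist() for p in(FL,FR,NR,NL)],np.linalg.norm(FL-FR),np.linalg.norm(FL-NL))
# scene: left-top corner=near right? corners: (217,180) far right ; (380,97) near right; (736,415) near left; (560,532) far left
q=[plane(s,*S(*p),.012) for p in((560,530),(217,179),(380,96),(736,415))]
print("scene",[np.round(p[:2],4).tolist() for p in q],np.linalg.norm(q[0]-q[1]),np.linalg.norm(q[0]-q[3]))
for P in((FL,FR,NR,NL),q):
    c=sum(P)/4;yv=(P[0]-P[1]+P[3]-P[2]);yaw=np.arctan2(-yv[0],yv[1]);print("c",c.round(4),"yaw",yaw)
c=(sum((FL,FR,NR,NL))+sum(q))/8
yv=sum(P[0]-P[1]+P[3]-P[2] for P in((FL,FR,NR,NL),q));yaw=np.arctan2(-yv[0],yv[1])
ex=np.array([np.cos(yaw),np.sin(yaw)]);ey=np.array([-ex[1],ex[0]])
def L(n,p):print(n,np.round([ex@(p[:2]-c[:2]),ey@(p[:2]-c[:2]),p[2]],4),"world",p.round(4))
print(c,yaw)
box=(335,160,355,178)
for b in blobs(t,(12,100,80),(28,255,255),box)[0]:print(b)
for b in blobs(s,(12,100,80),(28,255,255),(262,218,280,240))[0]:print(b)
L("mark top",plane(t,*T(485,240),.03));L("mark scene",plane(s,*S(298,268),.03));L("tri",tri(T(488,232),S(297,257)))
L("red t",plane(t,*T(336,284),.036));L("red s",plane(s,*S(405,328),.036))
L("knob t",plane(t,*T(337,303),.085));L("knob s",plane(s,*S(442,250),.085))
L("bar tri",tri(T(344,548),S(632,77)));L("candle",plane(t,*T(480,97),.072));L("candle s",plane(s,*S(181,273),.072))
L("hinge corner",plane(t,*T(340,408),.056))
E
```

```text
top [[0.6497, 0.2006], [0.6699, -0.1973], [0.5208, -0.2048], [0.5003, 0.191]] 0.3983589897221426 0.14964244804330148
scene [[0.6526, 0.2012], [0.673, -0.1943], [0.5258, -0.2051], [0.5055, 0.1921]] 0.3960055282664316 0.14738250848330556
c [ 0.5852 -0.0026  0.012 ] yaw 0.051192489871548646
c [ 0.5892 -0.0015  0.012 ] yaw 0.05118740079335941
[ 0.58721232 -0.00207725  0.012     ] 0.05118994681706485
([341, 168, 9, 6, 41], [344.9, 170.2])
([340, 176, 4, 2, 6], [341.7, 176.3])
([266, 218, 14, 19, 194], [272.8, 226.1])
mark top [ 0.0898 -0.0685  0.03  ] world [ 0.6804 -0.0659  0.03  ]
mark scene [ 0.0878 -0.0694  0.03  ] world [ 0.6785 -0.0669  0.03  ]
tri [ 0.0904 -0.0688  0.0432] world [ 0.681  -0.0662  0.0432]
red t [0.0639 0.0288 0.036 ] world [0.6496 0.03   0.036 ]
red s [0.0655 0.0246 0.036 ] world [0.6514 0.0259 0.036 ]
knob t [0.0415 0.028  0.085 ] world [0.6272 0.028  0.085 ]
knob s [0.0316 0.0211 0.085 ] world [0.6177 0.0206 0.085 ]
bar tri [-0.1202  0.0284  0.1584] world [0.4657 0.0201 0.1584]
candle [ 0.1735 -0.0682  0.072 ] world [ 0.7639 -0.0613  0.072 ]
candle s [ 0.1711 -0.0761  0.072 ] world [ 0.762  -0.0693  0.072 ]
hinge corner [-0.0202  0.0293  0.056 ] world [0.5655 0.0261 0.056 ]
```

```bash
cat > k.py <<'E'
import numpy as np,cv2
from scipy.spatial.transform import Rotation as Ro
from plant import robot
C=np.array([.5872,-.0021]);yaw=.0512
ex=np.array([np.cos(yaw),np.sin(yaw),0]);ey=np.array([-ex[1],ex[0],0]);ez=np.array([0,0,1.])
def W(x,y,z): return np.array([C[0],C[1],0])+x*ex+y*ey+z*ez
def Q(yax,zax):
    R=np.c_[np.cross(yax,zax),yax,zax];q=Ro.from_matrix(R).as_quat();return [q[3],*q[:3]]
QK=[Q(ey,-ez),Q(-ey,-ez)]
def QB(tilt,s=1):  # tool axis tilted: body leans towards robot by tilt
    z=np.sin(tilt)*ex-np.cos(tilt)*ez; y=s*(np.cos(tilt)*ex+np.sin(tilt)*ez); return Q(y,z)
GD=-robot.grip_depth
def tcp(g,q): # TCP for grasp point g
    z=Ro.from_quat([*q[1:],q[0]]).apply([0,0,1]);return g+GD*z
def wcam(name):
    o=robot.observe();c=robot.camera("wrist")
    q=o["orientation"];M=np.eye(4);M[:3,:3]=Ro.from_quat([*q[1:],q[0]]).as_matrix();M[:3,3]=o["tool_pos"]
    c["extrinsics"]=np.linalg.inv(M@np.array(c["tool_from_camera"]))
    cv2.imwrite(f"pics/{name}.png",c["frame"][:,:,::-1]);import pickle;pickle.dump(c,open(name+".pkl","wb"));return c
E
python3 - <<'E'
from k import *
f=lambda j:None if j is None else np.round(j,2).tolist()
for q in QK: print("K",f(robot.solve_ik(W(.035,.025,.3),q)),f(robot.solve_ik(W(.035,-.07,.05),q)))
for s in(1,-1):
  for a in(0,15,30,45):
    q=QB(np.radians(a),s);print(s,a,f(robot.solve_ik(tcp(W(-.119,-.069,.155),q),q)))
  print("up",f(robot.solve_ik(tcp(W(-.02,-.069,.196),QB(0,s)),QB(0,s))))
E
```

```text
K [-0.07, 0.34, 1.37, -0.0, 1.43, -1.69] [-0.22, 0.6, 1.61, -0.0, 0.93, -1.84]
K [-0.07, 0.34, 1.37, -0.0, 1.43, 1.45] [-0.22, 0.6, 1.61, -0.0, 0.93, 1.3]
1 0 [-0.31, 0.3, 1.88, -0.0, 0.96, -0.36]
1 15 [-0.39, 0.21, 2.07, 0.19, 0.63, -0.58]
1 30 [-0.51, 0.18, 2.27, 0.87, 0.36, -1.34]
1 45 None
up [-0.25, 0.38, 1.63, -0.0, 1.14, -0.3]
-1 0 [-0.31, 0.3, 1.88, -0.0, 0.96, 2.78]
-1 15 [-0.39, 0.21, 2.07, 0.19, 0.63, 2.56]
-1 30 [-0.51, 0.18, 2.27, 0.87, 0.36, 1.8]
-1 45 None
up [-0.25, 0.38, 1.63, -0.0, 1.14, 2.84]
```

Run:
```python
from k import *
o=robot.observe();p=np.array(o["tool_pos"]);p[2]=.33
robot.move_l(p,feed=.25)
robot.reach(W(.035,.025,.27),QK[0])
c=wcam("w1");print(np.round(c["tool_from_camera"],3).tolist(),c["fov_y"],robot.observe()["t"],robot.observe()["force"])
```

```text
[[-0.0, -0.952, -0.305, 0.079], [1.0, -0.0, -0.0, 0.0], [0.0, -0.305, 0.952, -0.144], [0.0, 0.0, 0.0, 1.0]] 61.2741284988597 3.0833 [0.05547997 0.33791673 0.10077361]
```

View pics/w1.png

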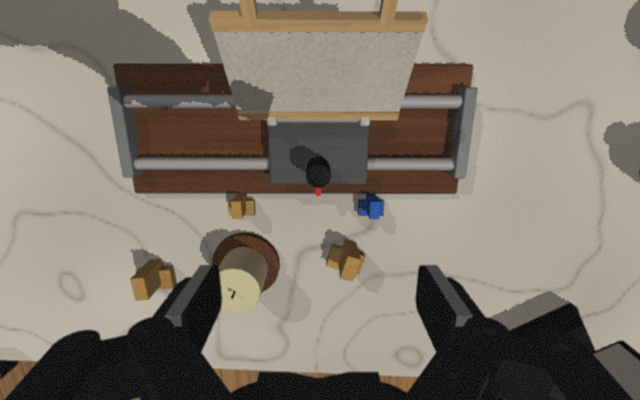

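The wrist view shows the pointer at (318,191), the knob top at (318,178), the brass mark at (241,206), the blue mark at (371,206) and the rail's far edge along row 193. I'll measure these by colour.

```bash
cat >> k.py <<'E'
def loc(p): v=np.asarray(p)-W(0,0,0);return np.round([v@ex,v@ey,v[2]],4)
E
cat > m.py <<'E'
import sys,pickle;from k import *;from h import plane,blobs
c=pickle.load(open(sys.argv[1]+".pkl","rb"))
bx=[int(a) for a in sys.argv[2:6]]
for n,lo,hi,z in(("brass",(10,110,60),(28,255,255),.018),("red",(0,170,90),(8,255,255),.036),("blue",(105,120,40),(130,255,255),.018)):
    for s,ce in blobs(c,lo,hi,bx,8)[0]:
        print(n,s,ce,"ctr",loc(plane(c,*ce,z)),"L",loc(plane(c,s[0]-.5,ce[1],z))[1],"R",loc(plane(c,s[0]+s[2]-.5,ce[1],z))[1])
E
python3 m.py w1 215 183 390 222
python3 - <<'E'
from k import *;import pickle;from h import plane
c=pickle.load(open("w1.pkl","rb"))
for p in((135,193),(457,193),(472,65),(115,65)):print(loc(plane(c,*p,.012)))
print(loc(plane(c,318,178,.085)))
h=cv2.cvtColor(c["frame"],cv2.COLOR_RGB2HSV);print(h[206,228:256].tolist())
E
```

```text
brass [215, 183, 100, 36, 1257] [253.8, 194.6] ctr [ 0.072  -0.0526  0.018 ] L -0.1006 R 0.0215
brass [322, 183, 68, 10, 463] [358.4, 187.9] ctr [0.0634 0.0748 0.018 ] L 0.03 R 0.1125
red [315, 188, 7, 7, 36] [317.9, 190.6] ctr [0.0618 0.0257 0.036 ] L 0.0217 R 0.0298
blue [358, 194, 26, 25, 455] [370.8, 206.6] ctr [0.0873 0.091  0.018 ] L 0.0745 R 0.1066
[ 0.0718 -0.2007  0.012 ]
[0.0715 0.1977 0.012 ]
[-0.0756  0.1958  0.012 ]
[-0.0753 -0.1985  0.012 ]
[0.035  0.0258 0.085 ]
[[17, 41, 112], [18, 125, 98], [19, 151, 101], [18, 142, 126], [18, 144, 156], [18, 141, 164], [17, 141, 163], [18, 144, 159], [18, 139, 165], [17, 139, 161], [19, 142, 158], [18, 143, 164], [18, 138, 151], [19, 144, 108], [18, 138, 83], [17, 137, 78], [17, 134, 84], [18, 145, 102], [18, 142, 135], [17, 138, 150], [18, 139, 150], [19, 147, 146], [18, 141, 148], [18, 140, 151], [18, 138, 150], [18, 149, 127], [18, 95, 102], [20, 45, 126]]
```

```bash
python3 - <<'E'
from k import *
robot.move_l(W(.035,.0258,.12),QK[0],feed=.2)
print(robot.move_l(W(.035,.0258,.049),feed=.08,contact_N=8))
robot.set_gripper(.02,30);o=robot.observe();print(o["gripper_width"],o["finger_force"],o["force"],loc(o["tool_pos"]))
robot.move_l(W(.035,-.0688,.049),feed=.06);robot.sleep(.3)
o=robot.observe();print(o["force"],loc(o["tool_pos"]),o["t"])
robot.set_gripper(.085);robot.sleep(.2)
robot.move_l(W(.035,-.0688,.16),feed=.15)
robot.move_l(W(.06,-.0688,.25),feed=.2)
wcam("w2");print(robot.observe()["t"])
E
python3 m.py w2 250 150 390 240
```

```text
False
0.025033285087371262 29.36977744102478 [-1.02930447  0.15704964  3.52973436] [0.0351 0.0257 0.0493]
[-1.28783414 -0.32523475  5.69451905] [ 0.035  -0.0689  0.0493] 7.6167
9.9833
brass [250, 154, 65, 25, 708] [274.0, 169.8] ctr [ 0.0597 -0.1182  0.018 ] L -0.1459 R -0.0726
brass [322, 154, 68, 25, 831] [362.5, 169.4] ctr [ 0.0593 -0.0185  0.018 ] L -0.0647 R 0.0119
brass [303, 180, 27, 26, 498] [315.6, 193.9] ctr [ 0.088  -0.0714  0.018 ] L -0.0865 R -0.0554
brass [306, 225, 40, 15, 312] [325.7, 232.0] ctr [ 0.1354 -0.0595  0.018 ] L -0.0836 R -0.0358
red [315, 169, 7, 13, 77] [317.7, 174.6] ctr [ 0.0612 -0.069   0.036 ] L -0.0724 R -0.0649
```

View pics/w2.png

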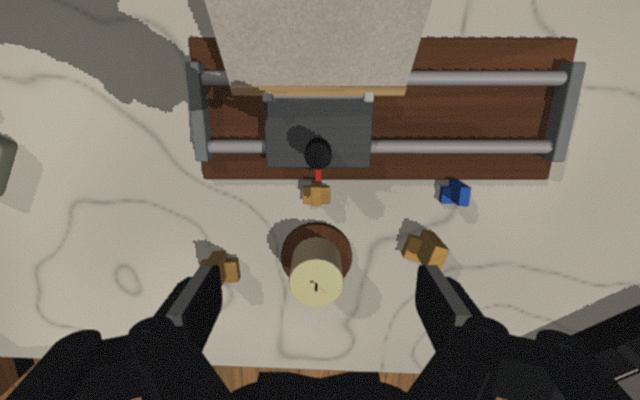

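The red pointer (318,175) is close to the brass mark (316,194). I'll take an enlarged crop to pin down the mark's upright.

Run:
```python
import cv2
a=cv2.imread("pics/w2.png")[140:220,265:375];cv2.imwrite("pics/w2c.png",cv2.resize(a,None,fx=7,fy=7,interpolation=cv2.INTER_CUBIC))
```

```text
(no output)
```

View pics/w2c.png

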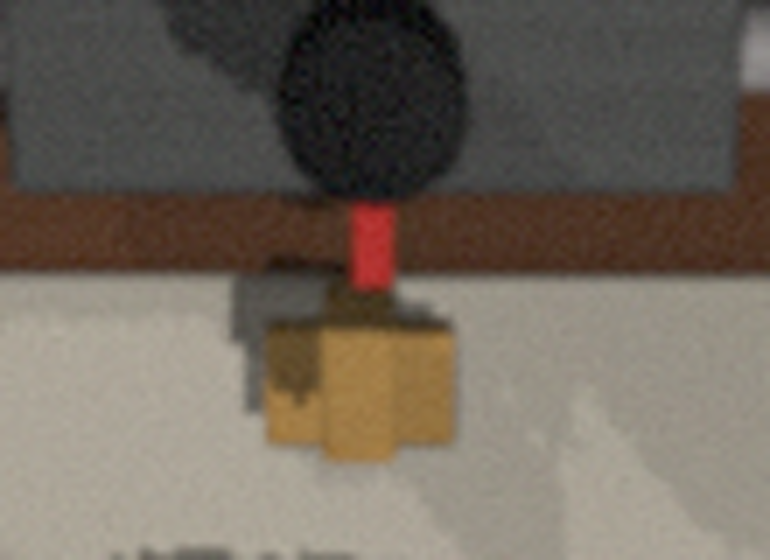

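The pointer is about 2 mm from the upright's centre, so the carriage is in place. Next is the bar.

Run:
```python
from k import *
Y=-.0695;t=np.radians(15);q=QB(t);g=W(-.119,Y,.156)
ax=np.sin(t)*ex-np.cos(t)*ez
robot.reach(tcp(g-.1*ax,q),q)
robot.set_gripper(.06)
print(robot.move_l(tcp(g,q),q,feed=.08,contact_N=8))
o=robot.observe();f0=np.array(o["force"]);print(f0)
robot.set_gripper(.005,40);o=robot.observe()
print(o["gripper_width"],o["finger_force"],np.round(np.array(o["force"])-f0,1),loc(o["tool_pos"]),loc(tcp(g,q)),o["t"])
wcam("w3")
c=robot.camera("scene");cv2.imwrite("pics/s3.png",cv2.resize(c["frame"][150:300,190:390,::-1],None,fx=3,fy=3,interpolation=cv2.INTER_CUBIC))
```

```text
False
[ 0.10611355 -0.05754299  0.21020232]
0.012617932314815486 39.11922633647919 [-3.8 -1.4  2. ] [-0.1148 -0.0694  0.1378] [-0.1142 -0.0695  0.1379] 13.4167
```

View pics/s3.png

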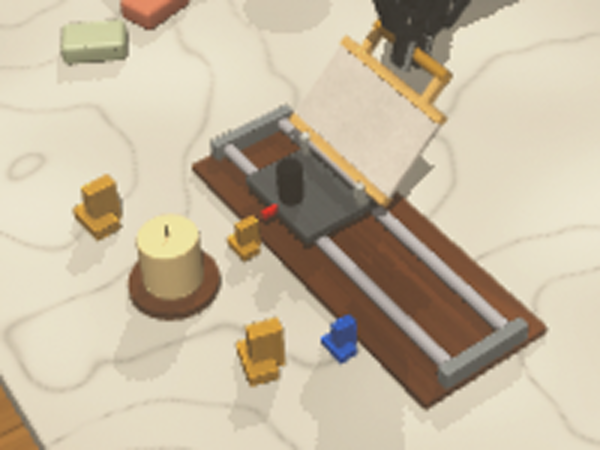

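The scene crop shows the fingers closed on the bar between the struts at about (410,50), with the board at rest and the pointer (268,211) at the brass mark. Now I'll swing the board up.

Run:
```python
from k import *
Y=-.0695;z=None
for i in range(1,10):
    th=np.radians(45-5*i);q=QB(np.radians(15)*(1-i/9))
    g=W(-.0202-.14*np.sin(th),Y,.0565+.14*np.cos(th))
    robot.move_l(tcp(g,q),q,feed=.05)
    o=robot.observe();print(5*i,np.round(o["force"],1),round(o["gripper_width"],4),round(o["finger_force"],1))
    if np.linalg.norm(o["force"])>45: print("stop");break
robot.sleep(.3);o=robot.observe();print(o["t"],loc(o["tool_pos"]),o["force"])
c=robot.camera("scene");cv2.imwrite("pics/s4.png",cv2.resize(c["frame"][140:290,190:390,::-1],None,fx=4,fy=4,interpolation=cv2.INTER_CUBIC))
import pickle;pickle.dump(c,open("s4.pkl","wb"))
c=robot.camera("top");pickle.dump(c,open("t4.pkl","wb"))
```

```text
5 [-6.  -2.1  2.2] 0.0124 39.7
10 [-8.7 -0.5  7.7] 0.0127 39.9
15 [-7.7 -1.   7.7] 0.0128 40.5
20 [-4.4  0.9  8.3] 0.0128 40.5
25 [-5.7 -0.3  8.5] 0.0122 40.5
30 [-4.5  0.8  7.2] 0.0122 40.7
35 [-3.   0.8  7.8] 0.0125 40.4
40 [-3.   0.2  7.4] 0.0122 41.1
45 [-0.9 -0.1  5.9] 0.0126 41.0
17.2583 [-0.0197 -0.0695  0.1781] [-1.28601099 -0.03821551  5.79711729]
```

View pics/s4.png

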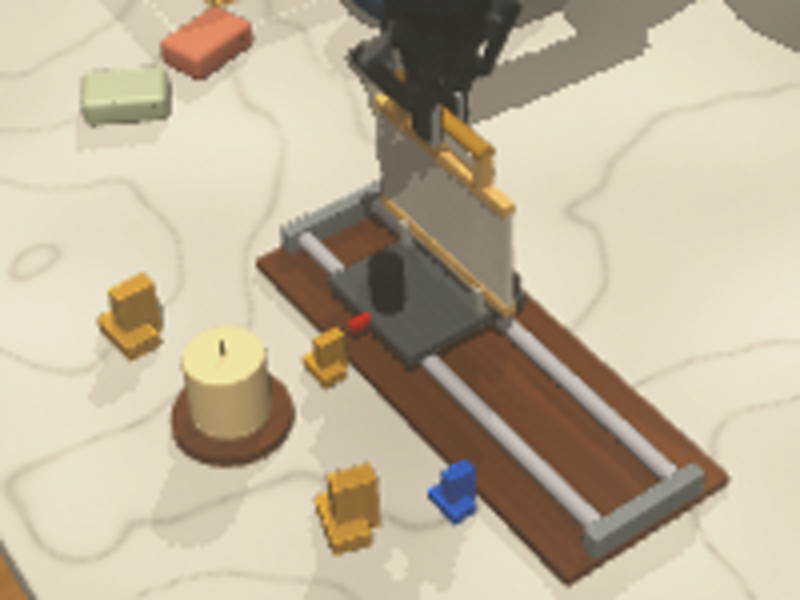

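The board stands upright (side edge from (513,210) to (515,310)) with the bar gripped. The pointer (358,322) is still at the brass mark. I'll do a numeric check, then hand in.

Run:
```python
from k import *;import pickle;from h import plane,blobs
c=pickle.load(open("s4.pkl","rb"))
b=blobs(c,(0,170,70),(8,255,255),(265,205,295,235),4)[0];print(b)
y=loc(plane(c,*b[0][1],.036));m=loc(plane(c,190+329/4,140+355/4,.022));print(y,m)
if abs(y[1]+.071)<.006:
    print(robot.sign_off(),robot.observe()["t"])
```

```text
[([277, 218, 5, 5, 14], [279.2, 219.9])]
[ 0.0613 -0.0714  0.036 ] [ 0.0917 -0.0651  0.022 ]
the job is handed in; nothing more can be done
the job is handed in; nothing more can be done
```

I handed the job in with the carriage at the brass mark (pointer about 2 mm off by the wrist-camera measurement), the board upright and still gripped by its bar at about 41 N, and the wares left alone. The sign-off call did not report a verdict.

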